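# Seat the paste roller in its stand and lock the keeper

### The arm

A 6-joint arm with a two-finger parallel gripper is mounted at the origin on a cart in front of the work surface, level with it; the furniture and walls round the work are solid. World frame = base frame: x ahead of the robot, y to its left, z up, the work surface at z = 0. Lengths are in m, angles in rad, forces in N, time in s.
With the tool pointing down it reaches from about 0.25 to 0.85 m from the base axis. Payload 12.5 kg.
Tool frame: the origin (TCP) lies at the very end of the fingers, on their centre line; the grasp point (between the pads) lies 19 mm behind it; z points along the fingers, y is the line along which they close (so a half turn about z gives the same grasp; the last joint's range is limited). The gripper opens to 93 mm and grips with 3 to 60 N. Pads are 15 mm wide; open, the fingers measure 128 mm over their backs; the gripper's body (75 mm by 188 mm) begins 65 mm behind the grasp point.
Start: joints at [1.104, 0.351, 1.652, -0, 1.139, -0.085], TCP at [0.205, 0.51, 0.219] pointing down, gripper open.
Joint ranges: [-2.75, 2.75], [-0.79, 2.1], [0.01, 2.65], [-1.57, 4.71], [0.07, 3.14], [-2.87, 2.87]. Speed limits (rad/s): [2.22, 2.22, 2.79, 3.14, 3.14, 3.14].

### API

Orientations are given as a rotation vector (axis times angle).
In Python, from cell import manip gives the robot as it stands. The module is installed in compiled form; this text tells all that it offers.
- The arm moves only by the tool arm_command, never from a script. Its argument "steps" is a list that holds one entry, the list of rows, each a list of 7 numbers: the turn, a rotation vector about the tool's x, y, z in degrees, then the shift along the tool's x, y, z in units of 25 mm (1.0 is 25 mm), then the finger opening in mm, from 0 to 93. A call has exactly 8 rows; each row shifts and turns the commanded pose from where the row before left it, along the tool's axes as they then stand; what a row does not reach is not made up. A row lasts 1/12 s, in which the tool goes at most 41.7 mm and 7.16 degrees, less where a joint would pass 70% of its speed; a pose out of reach is approached as far as the arm can. A call is refused whole if a number of a shift passes 1 or a number of a turn 7.16, either way. A call with a gripper value outside its range is refused whole. The fingers move at their own pace and stop on an object; "force" is the grip in N (left out, the last holds). Time passes only in rows, so rows that do not move let the fingers close, or fill a call up. It gives the time, the measured TCP pose, the force, the opening and the grip force at its end, in the units of the state.
- manip.sense(): the state, without advancing time (a new reading comes with each control period).
- manip.capture(name): name is "scene" or "top"; returns a dict with "img" (384x512x3 uint8, red, green, blue), "range_z" (384x512 float32, m along the optical axis (not along the pixel's ray), 0 where there is no reading), "fov_y" (degrees; the focal length in pixels is half the picture's height over the tangent of half this angle, whatever the lens; pixels are square), "cx", "cy" (the principal point, pixels), "k1" (the pictures are not rectified: a ray, as slopes to the right and down, at radius r is drawn at 1 + k1 r^2 times it, then the intrinsics apply), "R" (3x3) and "t" (3): a world point X has camera coordinates R X + t. Camera axes: x right, y down, z forward; pixel columns grow to the right and rows downward; lengths in m; the calibration is good to about 2 mm. A picture is of the moment at which its call begins.
- manip.sign_off(): hands the job in; it is judged then, once.
The state is a dict: "time": time; "joint_pos": joint angles; "joint_velocities": joint speeds; "effort": joint torques, N m; "position": TCP position; "tool_rot": TCP orientation; "force": force on the tool from outside, world axes, zero at the start; "torque": the same for the moment, N m; "gripper_width": finger opening in m; "grasp_force": force on a finger pad.
Only numpy, scipy, OpenCV 4.12 (cv2) and the standard library are available. Lean on these libraries where they do the work, as an engineer would, in place of code of your own. Each camera call takes 0.05 s, during which the arm holds its last target. There are 200 camera calls.

### The job

Put the rubber roller that lies on its wooden rest into the roller stand: push the stand's sliding keeper clear of the slots, lower the roller without dropping it so that both axle ends sit fully down in the two open slots, then push the keeper fully home over the axle. Leave the other things on the table where they are.

Things in the scene. Friction and masses are not known exactly. Their poses are not given: they have to be found in the camera images.
- stand: Grey steel roller stand, fixed, base 90 x 170 mm. Origin under its centre on the table; z up, y along the line of the two slots, -x the keeper's side (roughly toward the robot). Two upright cheeks, 8 mm thick, 76 mm long in x, at y = +-66 mm (124 mm clear between), each with a slot open at the top at x = 0. A shallow pan between them has its rim at z = 28 mm.
- seat_mid (a point): Where the roller's centre is when fully seated: on the stand's centre line, 62 mm above the table; axes as the stand's. Each slot is 14 mm wide in x, its bottom at z = 57 mm above the table, straight up to 79 mm, then a 45 degree flared lip up to 92 mm.
- keeper (a joint): Travel of the sliding steel keeper fork along the stand's +x, m: 0 = drawn fully back, 0.040 = fully home. About 2.5 N of friction; stays where left. Starts more or less home. Its two prongs (8 mm square, y = +-75.5 mm, z = 69 to 77 mm) run outside the cheeks just above a seated axle, tips at x = -24 mm + travel: slots blocked when home, clear below 0.012. A raised axle end blocks them.
- push_plate (a point): Centre of the keeper's upright push plate, in the middle of the fork's cross bar: 8 mm thick in x, 70 mm wide in y, z = 68 to 102 mm (point at 85 mm, at x = -88 mm + travel in the stand's frame). Can be pushed on either face. The cross bar at its foot spans y = +-80 mm at z = 69 to 77 mm.
- rest: Low wooden rest, fixed, base 56 x 112 mm and 6 mm thick, on which the roller lies at the start. Origin under its centre, z up, y along the roller's axle. Two V saddles 10 mm wide at y = +-42 mm (up to z = 26 mm) carry the drum; the 74 mm between them is free for fingers.
- roller_mid (a point): Centre of the loose paste roller: black rubber drum 44 mm in diameter, 110 mm long, on a steel axle 10 mm in diameter and 172 mm long; 0.3 to 0.6 kg. The point's y is along the axle; it is symmetrical and its turn about the axle does not matter. It starts on the rest, its centre 34 mm above the table, its axle parallel to the rest's y.
- axle_end_a (a point): Centre of the end face of the axle at the roller's +y end, 86 mm from its centre.
- axle_end_b (a point): Centre of the end face of the axle at the roller's -y end, 86 mm from its centre.
- roller: The loose paste roller, the same point and axes as roller_mid.
- paste_pot: Bystander: enamel pot, 75 mm across and high, near the table's front edge; origin under its centre.
- ink_bottle: Bystander: stoneware bottle with a cork, 49 mm across, 80 mm high; origin under its centre.
- print_block: Bystander: wooden printing block 55 x 75 x 27 mm; origin under its centre.
- wooden_seam_roller: Bystander: hand roller with wooden handle, 178 mm long, 33 mm high; origin under its centre.

How it is judged:
On the way, in this order (a step that is already met when the one before it is completed fails the run):
1. the keeper is pushed clear of the slots (value of joint keeper below 0.015 m), for 0.1 s.
2. the roller sits fully down in both slots (z of axle_end_a in the frame of stand between 0.0585 and 0.0645 m and x of axle_end_a in the frame of stand between -0.005 and 0.005 m and z of axle_end_b in the frame of stand between 0.0585 and 0.0645 m and x of axle_end_b in the frame of stand between -0.005 and 0.005 m and y of roller_mid in the frame of stand between -0.01 and 0.01 m), for 0.2 s.
At the end, for the whole second after the job is handed in: Both ends of the roller's axle are at the bottom of the stand's slots (each within 2.5 mm above the seated height and within 5 mm of the slot's middle), the drum lies between the cheeks within 10 mm of the middle, the keeper is home over the axle (joint above 0.036 m) and the roller is at rest (all of step 2 and value of joint keeper above 0.036 m and linear speed of roller below 0.02 m/s); the robot touches nothing.
It fails at once if the roller is dropped into the slots (faster than 0.4 m/s on the last 20 mm above its seat) (horizontal distance between roller_mid and seat_mid below 0.03 m and z of roller_mid in the frame of seat_mid below 0.02 m and linear speed of roller above 0.4 m/s).
It fails at once if the paste pot is moved by more than 30 mm (distance of paste_pot from where it was at the start of the episode above 0.03 m).
It fails at once if the ink bottle is moved by more than 30 mm (distance of ink_bottle from where it was at the start of the episode above 0.03 m).
It fails at once if the print block is moved by more than 30 mm (distance of print_block from where it was at the start of the episode above 0.03 m).
It fails at once if the wooden seam roller is moved by more than 30 mm (distance of wooden_seam_roller from where it was at the start of the episode above 0.03 m).
It also fails if it takes over 69 s, if anything falls off the work surface, if the arm or the gripper's body presses on something with over 40 N, if the wrist force passes 120 N, or if a joint passes its speed limit or range.

## Working session

There is one attempt and no reset: what is moved stays moved. The work goes in short steps, Python scripts to look and compute and a tool call to move; the robot and the scene stay as the last step left them, time stands still between calls to the robot, and variables do not carry over. Pictures are saved under pics/ and viewed, at most 10 in all, crops included, and the job is handed in when it is done.

Besides the shell and the picture viewer there is one more tool, called by a JSON object that holds its "api" and its "payload", one argument or row to a line. arm_command: Moves the arm, as the interface text tells. Its arguments: {"type":"object","properties":{"steps":{"type":"array"},"force":{"type":"number"}},"required":["steps"]}

```bash
mkdir -p pics
cat > h.py <<'E'
import numpy as np, cv2, pickle
from cell import manip
from scipy.spatial.transform import Rotation as Ro
def cap(n):
    c=manip.capture(n); pickle.dump(c,open(f'{n}.pkl','wb')); return c
def world(c):
    "per-pixel world points from range image"
    h,w=c['range_z'].shape; f=h/2/np.tan(np.radians(c['fov_y'])/2)
    K=np.array([[f,0,c['cx']],[0,f,c['cy']],[0,0,1]]);d=np.array([c['k1'],0,0,0,0])
    u,v=np.meshgrid(np.arange(w),np.arange(h))
    p=cv2.undistortPoints(np.stack([u,v],-1).reshape(-1,1,2).astype(float),K,d).reshape(h,w,2)
    P=np.dstack([p,np.ones((h,w))])*c['range_z'][...,None]
    return (P-c['t'])@c['R']
E
python3 - <<'E'
from h import *
for n in('scene','top'):
    c=cap(n); cv2.imwrite(f'pics/{n}0.png',cv2.cvtColor(c['img'],cv2.COLOR_RGB2BGR)); print(n,c['fov_y'],c['k1'],c['R'].round(2).tolist(),c['t'],(c['range_z']>0).mean())
s=manip.sense();print(s)
E
```

```text
scene 53.29791879885357 0.012423939363750525 [[0.61, -0.79, -0.01], [-0.35, -0.25, -0.9], [0.71, 0.55, -0.43]] [-0.42566772  0.21872832  0.94043814] 0.9958597819010416
top 42.378572225603605 -0.1970158707286215 [[-0.02, -1.0, -0.01], [-0.99, 0.02, -0.15], [0.15, 0.01, -0.99]] [-0.15897452  0.5098553   1.56333139] 0.9958953857421875
{'time': 0.1, 'joint_pos': array([ 1.10440580e+00,  3.51172117e-01,  1.65233465e+00,  3.13485657e-05,
        1.13909793e+00, -8.46031207e-02]), 'joint_velocities': array([-0.00137206, -0.00088814, -0.0005563 ,  0.0010202 , -0.00024835,
        0.0012649 ]), 'effort': array([ 9.33352203e-04, -4.98043478e+01, -2.85701966e+01,  7.00305705e-02,
        2.39839585e-02, -2.04712279e-05]), 'position': array([0.20475525, 0.51014552, 0.21817054]), 'tool_rot': array([-5.96037352e-01, -3.08422434e+00,  1.51745709e-03]), 'force': array([ 0.25552639, -0.46056883, -0.21156349]), 'torque': array([ 9.37532309e-05, -1.50848716e-02,  4.89483843e-02]), 'grasp_force': 0.0, 'gripper_width': 0.09301191854897567}
```

View pics/top0.png

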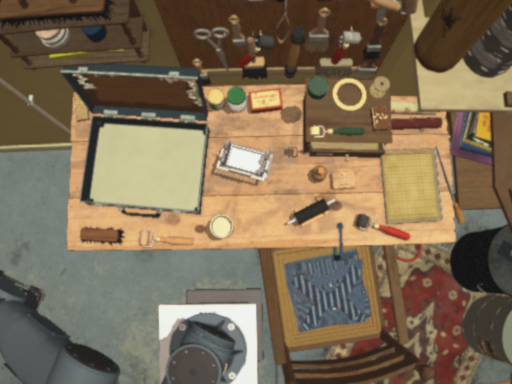

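View pics/scene0.png

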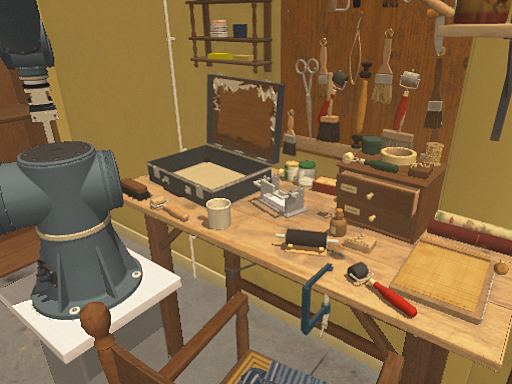

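The top view shows the stand at about (243,161), the roller on its rest at (313,211), the bottle at (318,173), the block at (343,180) and the pot at (220,227). In the scene view the stand is at (280,198) and the roller at (307,241). Next I measure both from the range data.

Run:
```python
from h import *
from collections import Counter
c={n:pickle.load(open(n+'.pkl','rb')) for n in('top','scene')}
W={n:world(c[n]) for n in c}
W_=W['top']
for r,q in((227,220),(173,318),(180,343),(211,313),(161,243),(240,260),(130,140)): print((r,q),W_[r,q].round(3))
def reg(n,u0,u1,v0,v1): return W[n][v0:v1,u0:u1].reshape(-1,3),c[n]['img'][v0:v1,u0:u1].reshape(-1,3).astype(int)
for n,b in(('top',(282,342,192,230)),('scene',(270,340,222,258))):
    P,I=reg(n,*b); m=(I.max(1)<70)&(P[:,2]>.02)&(P[:,2]<.07)
    Q=P[m]; print(n,'drum',len(Q),Q.mean(0).round(4),Q.max(0).round(3),Q.min(0).round(3))
    r=cv2.minAreaRect(Q[:,:2].astype(np.float32)); print(r)
    r=cv2.minAreaRect(P[(P[:,2]>.015)&(P[:,2]<.08)][:,:2].astype(np.float32)); print('all',r)
for n,b in(('top',(205,280,135,190)),('scene',(245,315,170,222))):
    P,I=reg(n,*b)
    for lo,hi in((.006,.02),(.02,.04),(.062,.08),(.082,.097),(.097,.11)):
        m=(P[:,2]>lo)&(P[:,2]<hi); Q=P[m]
        if len(Q)>3: print(n,lo,hi,len(Q),Q.mean(0).round(3),cv2.minAreaRect(Q[:,:2].astype(np.float32)))
def crop(n,u0,u1,v0,v1,s): return cv2.resize(cv2.cvtColor(c[n]['img'][v0:v1,u0:u1],cv2.COLOR_RGB2BGR),None,fx=s,fy=s,interpolation=cv2.INTER_NEAREST)
cv2.imwrite('pics/crop.png',np.hstack([crop('top',205,280,130,190,5),crop('scene',240,315,165,225,5)]))
```

```text
(227, 220) [ 0.396 -0.05   0.039]
(173, 318) [ 0.561 -0.368  0.064]
(180, 343) [ 0.543 -0.453  0.029]
(211, 313) [ 0.44  -0.348  0.056]
(161, 243) [ 0.618 -0.126  0.007]
(240, 260) [ 0.354 -0.177 -0.001]
(130, 140) [0.734 0.225 0.009]
top drum 351 [ 0.4403 -0.3418  0.0516] [ 0.477 -0.287  0.064] [ 0.403 -0.395  0.036]
((0.4405679702758789, -0.34189537167549133), (0.03535475209355354, 0.10628723353147507), 25.48814582824707)
all ((0.4390413463115692, -0.3581559956073761), (0.1782156080007553, 0.09402922540903091), 83.99348449707031)
scene drum 342 [ 0.4284 -0.3529  0.0386] [ 0.465 -0.298  0.059] [ 0.401 -0.4    0.02 ]
((0.43253305554389954, -0.34829774498939514), (0.027376454323530197, 0.10629932582378387), 24.867250442504883)
all ((0.4611322581768036, -0.3569422960281372), (0.0978599265217781, 0.1888905167579651), 58.80723571777344)
top 0.006 0.02 781 [ 0.619 -0.132  0.01 ] ((0.6149738430976868, -0.12256065011024475), (0.24685610830783844, 0.18509282171726227), 88.63898468017578)
top 0.02 0.04 184 [ 0.627 -0.109  0.027] ((0.6251235008239746, -0.09653076529502869), (0.2138535082340240
[... 546 characters left out ...]
78985786438, -0.08040037751197815), (0.36383622884750366, 0.2542955279350281), 40.02361297607422)
scene 0.02 0.04 536 [ 0.686 -0.088  0.029] ((0.6977524757385254, -0.07915495336055756), (0.34717515110969543, 0.26019287109375), 40.01765441894531)
scene 0.062 0.08 396 [ 0.624 -0.104  0.073] ((0.6877110600471497, -0.11419571936130524), (0.21566469967365265, 0.27644869685173035), 83.40674591064453)
scene 0.082 0.097 115 [ 0.592 -0.113  0.088] ((0.609102189540863, -0.10368087887763977), (0.21730774641036987, 0.08560285717248917), 74.1771240234375)
scene 0.097 0.11 37 [ 0.563 -0.122  0.101] ((0.5637696981430054, -0.11861444264650345), (0.06885543465614319, 0.012405479326844215), 68.30583953857422)
```

View pics/crop.png

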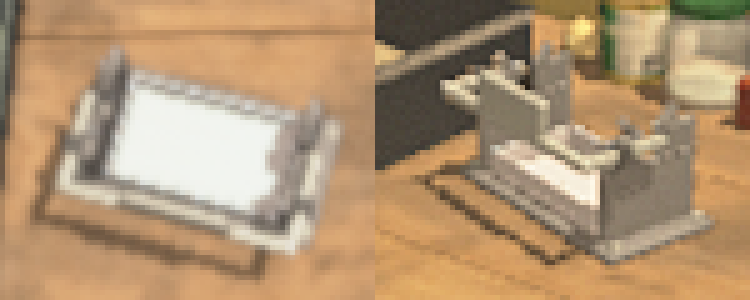

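The crop shows the fork's prongs outside the cheeks, with the plate on the long side nearest the robot. I'll refine the stand's yaw and centre in its own frame.

Run:
```python
from h import *
c={n:pickle.load(open(n+'.pkl','rb')) for n in('top','scene')}
for n,b in(('top',(205,280,135,190)),('scene',(245,315,170,222))):
    P=world(c[n])[b[2]:b[3],b[0]:b[1]].reshape(-1,3)
    P=P[np.hypot(P[:,0]-.615,P[:,1]+.105)<.13]
    pl=P[(P[:,2]>.097)&(P[:,2]<.108)]
    vx,vy,x0,y0=cv2.fitLine(pl[:,:2].astype(np.float32),cv2.DIST_L2,0,.001,.001).ravel(); print(n,'plate yaw',np.degrees(np.arctan2(-vx,vy)*np.sign(vy)),x0,y0)
    for yaw in(-17.,):
        R=Ro.from_euler('z',yaw,degrees=True).as_matrix(); L=(P@R)
        o=np.array([.615,-.105,0])@R
        L=L-o
        for lo,hi in((.005,.013),(.066,.08),(.084,.095),(.098,.108)):
            m=(L[:,2]>lo)&(L[:,2]<hi)
            for s in(-1,1):
                q=L[m&(np.sign(L[:,1])==s)]
                if len(q)>3: print(n,lo,hi,s,len(q),'x',np.percentile(q[:,0],[0,5,50,95,100]).round(3),'y',np.percentile(q[:,1],[0,5,50,95,100]).round(3))
```

```text
top plate yaw -16.777637 0.5632971 -0.11779306
top 0.005 0.013 -1 480 x [-0.089 -0.049  0.014  0.057  0.114] y [-0.123 -0.108 -0.048 -0.005 -0.   ]
top 0.005 0.013 1 228 x [-0.104 -0.086  0.011  0.056  0.084] y [0.    0.002 0.023 0.097 0.113]
top 0.066 0.08 -1 117 x [-0.05  -0.049 -0.028  0.043  0.05 ] y [-0.109 -0.106 -0.095 -0.034 -0.002]
top 0.066 0.08 1 122 x [-0.05  -0.049 -0.016  0.044  0.051] y [0.002 0.019 0.044 0.108 0.114]
top 0.084 0.095 -1 33 x [-0.05  -0.05  -0.023  0.034  0.036] y [-0.101 -0.096 -0.089 -0.008 -0.003]
top 0.084 0.095 1 25 x [-0.049 -0.042 -0.001  0.033  0.034] y [0.    0.013 0.04  0.097 0.111]
top 0.098 0.108 -1 36 x [-0.051 -0.05  -0.046 -0.042 -0.042] y [-0.058 -0.056 -0.03  -0.005 -0.001]
top 0.098 0.108 1 5 x [-0.046 -0.046 -0.045 -0.042 -0.042] y [0.001 0.001 0.004 0.006 0.007]
scene plate yaw -16.49267 0.56256264 -0.12226943
scene 0.005 0.013 -1 206 x [-0.071 -0.029 -0.007  0.051  0.059] y [-0.114 -0.111 -0.091 -0.007 -0.   ]
scene 0.005 0.013 1 92 x [-0.054 -0.046 -0.02   0.026  0.049] y [0.    0.004 0.033 0.108 0.112]
scene 0.066 0.08 -1 155 x [-0.049 -0.047 -0.023  0.045  0.053] y [-0.112 -0.108 -0.097 -0.021 -0.001]
scene 0.066 0.08 1 161 x [-0.054 -0.048 -0.003  0.05   0.056] y [0.    0.016 0.049 0.111 0.116]
scene 0.084 0.095 -1 54 x [-0.049 -0.047 -0.045  0.036  0.039] y [-0.099 -0.097 -0.055 -0.006 -0.002]
scene 0.084 0.095 1 25 x [-0.048 -0.047 -0.005  0.034  0.036] y [0.002 0.003 0.037 0.097 0.101]
scene 0.098 0.108 -1 29 x [-0.048 -0.048 -0.045 -0.042 -0.04 ] y [-0.063 -0.061 -0.037 -0.008 -0.002]
scene 0.098 0.108 1 4 x [-0.049 -0.048 -0.045 -0.038 -0.036] y [0.001 0.001 0.001 0.006 0.007]
```

Run:
```python
from h import *
c={n:pickle.load(open(n+'.pkl','rb')) for n in('top','scene')}
R=Ro.from_euler('z',-16.7,degrees=True).as_matrix()
for n in c:
    L=world(c[n]).reshape(-1,3)@R-np.array([.615,-.105,0])@R
    print(n,'cols y from +.14 to -.14 step .007; rows x from +.08 down; cell max z mm')
    H=np.full((26,41),-1)
    i=np.round((.08-L[:,0])/.006).astype(int); j=np.round((.14-L[:,1])/.007).astype(int)
    k=(i>=0)&(i<26)&(j>=0)&(j<41)
    np.maximum.at(H,(i[k],j[k]),(L[k,2]*1000).round().astype(int))
    for a,r in enumerate(H): print('%4d|'%(80-6*a)+''.join('%4d'%x if x>0 else '   .' for x in r))
```

```text
top cols y from +.14 to -.14 step .007; rows x from +.08 down; cell max z mm
  80|  85  81  83  76   2   1   .   .   .   .   2   5   4   3   3   1   1   .   2   .   2   6   1   3   2   .   3   4   2   1   8   2   .   4   .   4   2   3   7   .   5
  74|  33  31   .  80   .   1   .   .   2   .   2   .   1   .   3   1   2   7   7   .   5   1   3   .   .   5   3   4   1   1   4   4   .   7   8   3   .   3   .   2   .
  68|   1  35   .  87   .   1   6   1   3   .   .   .   7   1   4   4   4   .   .   5   2   .   4   5   5   4   5   1   .   6   6   .   2   2   .   1   1   1   .   1   6
  62|  10  34   .  90   3   .   .   .   .   4   2   1   2   .   .   1   .   .   6   9   3   3   6   3   .   .   .   2   6   6   .   5   .   .   8   1   3   4  10   .   1
  56|  11   8   .  83  79   3   .   3   3   4   4   4   9   .   .  10   7   9  12   9  13   4   7  11  13  12   6  13  11   8  10  10  10   .   5  13   4   .   .   3   .
  50|   8  15   8  86  81   .   .   1   2   3   5   .   9   .  80  69  19   .  24   .  25  24  29  23  29  23  28  27   .  24   .  23   6  79   9  12   9   3   .   .   4
  4
[... 7195 characters left out ...]
   1   1   3   1   1
 -52|   .   .   .   .   .  81  83  81   1   .   1   3   2   3   3   1   3   2   1   2  75   1   .   2   3   2   2   1   3   3   1   4   2   .   .   1   .   2   2   2   2
 -58|   .   .   .   .   .   .  81  83   2   .   .   2   1   .   2   1   .   1   1   1   1   .   2   2   1   2   3   2   1   .   1   1   1   2   .   3   1   1   1   3   2
 -64|   .   .   .   .   .   .  68  84   2   3   1   3   1   1   .   .   .   2   1   .   .   1   1   .   1   1   .   3   3   2   1   2   .   1   2   2   3   2   2   2   3
 -70|   .   .   .   .   .   .  54  82   4   2   3   .   3   2   3   3   .   .   2   1   .   3   2   .   3   1   1   2   3   1   5   1   2   .   2   2   2   1   .   2   2
```

Stand: centre at about (0.620, -0.136), yaw -16.7°, slots visible at x≈0.0135 in my provisional frame. The cheeks at ±66 mm, the bar at ±80 mm and the heights all agree with the sizes given. Drum: centre (0.4405, -0.342), axle yaw 25.5°. The helper below works out tool-frame moves.

```bash
cat >> h.py <<'E'
SX,SY,SYAW=.620,-.1357,-16.7
def stand(x,y,z):
    a=np.radians(SYAW); return np.array([SX+np.cos(a)*x-np.sin(a)*y, SY+np.sin(a)*x+np.cos(a)*y, z])
def instand(p):
    a=np.radians(SYAW); d=np.array(p[:2])-[SX,SY]; return np.array([np.cos(a)*d[0]+np.sin(a)*d[1],-np.sin(a)*d[0]+np.cos(a)*d[1],p[2]])
def go(p,xyaw):
    "tool y to lie along world heading xyaw (deg, mod 180): turn z and then shift in the turned tool axes (units of 25mm)"
    s=manip.sense(); R=Ro.from_rotvec(s['tool_rot'])
    best=None
    for k in(0,180):
        h=np.radians(xyaw+k); y=np.array([np.cos(h),np.sin(h),0]); z=np.array([0,0,-1.]); T=Ro.from_matrix(np.c_[np.cross(y,z),y,z])
        r=(R.inv()*T).as_rotvec(degrees=True)
        j6=np.degrees(s['joint_pos'][5])+r[2]
        print('heading',xyaw+k,'turn',r.round(2),'j6~',j6.round(0),'shift25',(T.inv().apply(p-s['position'])/.025).round(2))
    print('t',s['time'],'pos',s['position'].round(4),'instand',instand(s['position']).round(4),'F',s['force'].round(1),'w',round(s['gripper_width'],4),'gf',round(s['grasp_force'],1))
E
python3 - <<'E'
from h import *
go(stand(-.025,0,.15),SYAW)
E
```

```text
heading -16.7 turn [-5.000e-02  4.000e-02  8.482e+01] j6~ 80.0 shift25 [-19.97  22.33   2.73]
heading 163.3 turn [-4.000e-02 -5.000e-02 -9.518e+01] j6~ -100.0 shift25 [ 19.97 -22.33   2.73]
t 0.1 pos [0.2048 0.5101 0.2182] instand [-0.5833  0.4993  0.2182] F [ 0.3 -0.5 -0.2] w 0.093 gf 0.0
```

{"api": "arm_command", "payload": {
  "steps": [
    [[0,0,7.07,0,0,0,0],[0,0,7.07,0,0,0,0],[0,0,7.07,0,0,0,0],[0,0,7.07,0,0,0,0],[0,0,7.07,0,0,0,0],[0,0,7.07,0,0,0,0],[0,0,7.07,0,0,0,0],[0,0,7.07,0,0,0,0]]
  ]
}}

```text
time: 0.77
position: [0.2048, 0.5102, 0.2183]
tool_rot: [1.994, 2.428, -0.001]
force: [0.7, 0.7, -0.4]
gripper_width: 0.0443
grasp_force: 0.0
```

{"api": "arm_command", "payload": {
  "steps": [
    [[0,0,7.07,0,0,0,0],[0,0,7.07,0,0,0,0],[0,0,7.07,0,0,0,0],[0,0,7.07,0,0,0,0],[0,0,0,-0.9,1,0,0],[0,0,0,-0.9,1,0,0],[0,0,0,-0.9,1,0,0],[0,0,0,-0.9,1,0,0]]
  ]
}}

```text
time: 1.43
position: [0.275, 0.394, 0.2183]
tool_rot: [2.52, 1.876, -0.001]
force: [1.2, -0.2, 0.5]
gripper_width: 0.0004
grasp_force: 0.0
```

{"api": "arm_command", "payload": {
  "steps": [
    [[0,0,0,-0.9,1,0,0],[0,0,0,-0.9,1,0,0],[0,0,0,-0.9,1,0,0],[0,0,0,-0.9,1,0,0],[0,0,0,-0.9,1,0,0],[0,0,0,-0.9,1,0,0],[0,0,0,-0.9,1,0,0],[0,0,0,-0.9,1,0,0]]
  ]
}}

```text
time: 2.1
position: [0.415, 0.1639, 0.2186]
tool_rot: [-2.521, -1.875, 0.0]
force: [-0.7, 0.1, -0.1]
gripper_width: 0.0006
grasp_force: 0.0
```

Run:
```python
from h import *
go(stand(-.025,0,.15),SYAW)
```

```text
heading -16.7 turn [-0.01  0.   -0.01] j6~ 32.0 shift25 [-9.12 10.3   2.74]
heading 163.3 turn [0.0000e+00 1.0000e-02 1.7999e+02] j6~ 212.0 shift25 [  9.12 -10.3    2.74]
t 2.1 pos [0.415  0.1639 0.2186] instand [-0.2824  0.2281  0.2186] F [-0.7  0.1 -0.1] w 0.0006 gf 0.0
```

{"api": "arm_command", "payload": {
  "steps": [
    [[0,0,0,-0.9,1,0,0],[0,0,0,-0.9,1,0,0],[0,0,0,-0.9,1,0,0],[0,0,0,-0.9,1,0,0],[0,0,0,-0.9,1,0,0],[0,0,0,-0.9,1,0,0],[0,0,0,-0.9,1,0,0],[0,0,0,-0.9,1,0,0]]
  ]
}}

```text
time: 2.77
position: [0.5548, -0.066, 0.2184]
tool_rot: [-2.521, -1.875, 0.001]
force: [0.9, 0.7, 0.7]
gripper_width: 0.0004
grasp_force: 0.0
```

{"api": "arm_command", "payload": {
  "steps": [
    [[0,0,0,-0.64,0.77,0.4,0],[0,0,0,-0.64,0.77,0.4,0],[0,0,0,-0.64,0.77,0.4,0],[0,0,0,0,0,0.7,0],[0,0,0,0,0,0.7,0],[0,0,0,0,0,0,0],[0,0,0,0,0,0,0],[0,0,0,0,0,0,0]]
  ]
}}

```text
time: 3.43
position: [0.5962, -0.1269, 0.1546]
tool_rot: [2.52, 1.875, 0.001]
force: [0.1, 0.5, -0.4]
gripper_width: 0.0007
grasp_force: 0.0
```

Run:
```python
from h import *
go(stand(-.025,0,.08),SYAW)
c=cap('scene'); i=cv2.resize(cv2.cvtColor(c['img'][140:235,210:340],cv2.COLOR_RGB2BGR),None,fx=6,fy=6,interpolation=cv2.INTER_CUBIC); cv2.imwrite('pics/s1.png',i)
```

```text
heading -16.7 turn [0.05 0.   0.  ] j6~ 0.0 shift25 [-0.06  0.01  2.98]
heading 163.3 turn [-0.0e+00  7.0e-02 -1.8e+02] j6~ -180.0 shift25 [ 0.06 -0.01  2.98]
t 3.4333 pos [ 0.5962 -0.1269  0.1546] instand [-0.0254  0.0016  0.1546] F [ 0.1  0.5 -0.4] w 0.0007 gf 0.0
```

View pics/s1.png

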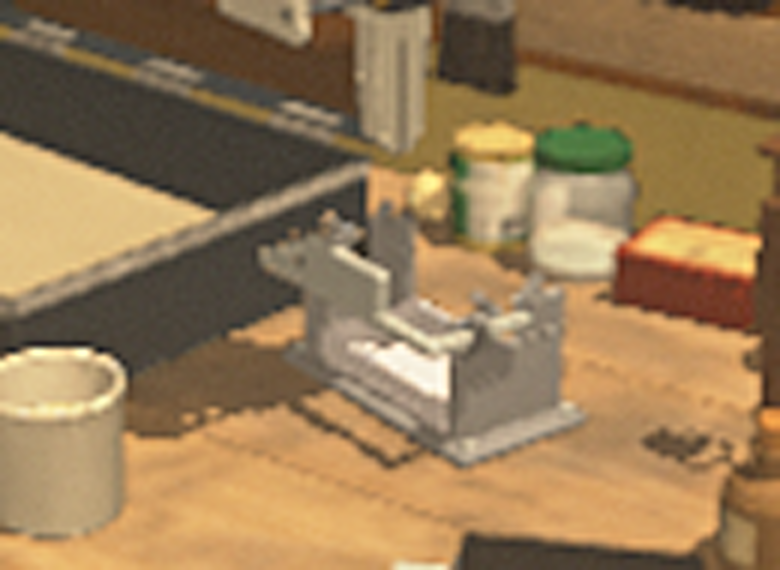

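The closed fingers hang above the stand at about (390,90) and are clear of the plate at (350,270). Now I lower them.

{"api": "arm_command", "payload": {
  "steps": [
    [[0,0,0,0,0,0.6,0],[0,0,0,0,0,0.6,0],[0,0,0,0,0,0.6,0],[0,0,0,0,0,0.5,0],[0,0,0,0,0,0.4,0],[0,0,0,0,0,0.1,0],[0,0,0,0,0,0,0],[0,0,0,0,0,0,0]]
  ]
}}

```text
time: 4.15
position: [0.5963, -0.1271, 0.0843]
tool_rot: [2.52, 1.875, 0.001]
force: [-0.1, 0.4, -0.8]
gripper_width: 0.0004
grasp_force: 0.0
```

{"api": "arm_command", "payload": {
  "steps": [
    [[0,0,0,0,-0.2,0,0],[0,0,0,0,-0.2,0,0],[0,0,0,0,-0.2,0,0],[0,0,0,0,-0.2,0,0],[0,0,0,0,-0.2,0,0],[0,0,0,0,-0.2,0,0],[0,0,0,0,-0.2,0,0],[0,0,0,0,0,0,0]]
  ]
}}

```text
time: 4.82
position: [0.5614, -0.1166, 0.0838]
tool_rot: [-2.52, -1.875, 0.001]
force: [-0.8, -0.7, -0.3]
gripper_width: 0.0002
grasp_force: 0.0
```

```bash
cat >> h.py <<'E'
def plate():
    "plate top centroid in stand frame, both cameras; travel"
    a=Ro.from_euler('z',SYAW,degrees=True).as_matrix()
    for n in('top','scene'):
        L=(world(cap(n)).reshape(-1,3)-[SX,SY,0])@a
        m=(L[:,2]>.070)&(L[:,2]<.081)&(abs(abs(L[:,1])-.055)<.017)&(L[:,0]<-.043)&(L[:,0]>-.11)
        print(n,'bar',m.sum(),'x',np.median(L[m,0]).round(4),'travel~',(np.median(L[m,0])+.088).round(4))
E
python3 - <<'E'
from h import *
go(stand(-.0665,0,.08),SYAW); plate()
E
```

```text
heading -16.7 turn [-0.03  0.   -0.01] j6~ 0.0 shift25 [-0.06 -0.2   0.15]
heading 163.3 turn [0.0000e+00 5.0000e-02 1.7999e+02] j6~ 180.0 shift25 [0.06 0.2  0.15]
t 4.8167 pos [ 0.5614 -0.1166  0.0838] instand [-0.0616  0.0014  0.0838] F [-0.8 -0.7 -0.3] w 0.0002 gf 0.0
top bar 28 x -0.0818 travel~ 0.0062
scene bar 44 x -0.0832 travel~ 0.0048
```

{"api": "arm_command", "payload": {
  "steps": [
    [[0,0,0,0,-0.06,0,0],[0,0,0,0,-0.06,0,0],[0,0,0,0,0.2,0,0],[0,0,0,0,0.2,0,0],[0,0,0,0,0,-0.6,0],[0,0,0,0,0,-1,0],[0,0,0,0,0,-1,80],[0,0,0,0,0,-0.6,80]]
  ]
}}

```text
time: 5.58
position: [0.5699, -0.1192, 0.1659]
tool_rot: [2.52, 1.874, 0.002]
force: [0.2, -0.8, -0.3]
gripper_width: 0.0091
grasp_force: 0.0
```

Run:
```python
from h import *
plate(); go(np.array([.4405,-.342,.10]),25.5)
```

```text
top bar 30 x -0.0844 travel~ 0.0036
scene bar 50 x -0.085 travel~ 0.003
heading 25.5 turn [  0.22   0.09 -42.21] j6~ -42.0 shift25 [-5.8  -8.53  2.64]
heading 205.5 turn [ 1.1000e-01 -2.8000e-01  1.3779e+02] j6~ 138.0 shift25 [5.8  8.53 2.64]
t 5.6833 pos [ 0.5705 -0.1193  0.166 ] instand [-0.0521  0.0014  0.166 ] F [ 0.2  0.1 -0.7] w 0.0172 gf 0.0
```

{"api": "arm_command", "payload": {
  "steps": [
    [[0,0,-7.03,0,0,0,80],[0,0,-7.03,0,0,0,80],[0,0,-7.03,0,0,0,80],[0,0,-7.03,0,0,0,80],[0,0,-7.03,0,0,0,80],[0,0,-7.03,0,0,0,80],[0,0,0,-0.58,-0.85,0,80],[0,0,0,-0.58,-0.85,0,80]]
  ]
}}

```text
time: 6.35
position: [0.5427, -0.1631, 0.1621]
tool_rot: [-1.672, -2.657, 0.001]
force: [1.2, 0.4, 0.1]
gripper_width: 0.0703
grasp_force: 0.0
```

{"api": "arm_command", "payload": {
  "steps": [
    [[0,0,0,-0.58,-0.85,0,80],[0,0,0,-0.58,-0.85,0,80],[0,0,0,-0.58,-0.85,0,80],[0,0,0,-0.58,-0.85,0,80],[0,0,0,-0.58,-0.85,0,80],[0,0,0,-0.58,-0.85,0,80],[0,0,0,-0.58,-0.85,0,80],[0,0,0,-0.58,-0.85,0,80]]
  ]
}}

```text
time: 7.02
position: [0.4385, -0.342, 0.1623]
tool_rot: [-1.676, -2.655, -0.001]
force: [0.5, 0.0, -0.2]
gripper_width: 0.0803
grasp_force: 0.0
```

Run:
```python
from h import *
from scipy.optimize import least_squares
manip_c={n:pickle.load(open(n+'.pkl','rb')) for n in('top','scene')}
D={}
for n in manip_c:
    c=manip_c[n]; P=world(c).reshape(-1,3); I=c['img'].reshape(-1,3)
    d=np.array([-np.sin(np.radians(25.5)),np.cos(np.radians(25.5))]); e=P[:,:2]-[.4405,-.342]
    m=(I.max(1)<75)&(P[:,2]>.028)&(P[:,2]<.062)&(abs(e@d)<.058)&(abs(e@[d[1],-d[0]])<.03)
    Q=P[m]; D[n]=Q; ext=(Q[:,:2]-[.4405,-.342])@d; print(n,m.sum(),'along axis',np.percentile(ext,[0,1,50,99,100]).round(4))
def f(p,Q):
    d=np.array([-np.sin(p[1]),np.cos(p[1]),0]); return np.linalg.norm(np.cross(Q-[.4405+p[0]*np.cos(p[1]),-.342+p[0]*np.sin(p[1]),p[2]],d),axis=1)-.022
for k,Q in list(D.items())+[('both',np.vstack(list(D.values())))]:
    r=least_squares(f,[0,.445,.034],args=(Q,),loss='soft_l1',f_scale=.002); print(k,'offset',r.x[0].round(4),'yaw',np.degrees(r.x[1]).round(2),'z',r.x[2].round(4),'rms',np.sqrt(np.mean(r.fun**2)).round(4))
go(np.array([.4405,-.342,.015]),25.5)
```

```text
top 348 along axis [-0.054  -0.051  -0.0001  0.0521  0.0527]
scene 417 along axis [-0.0556 -0.0551 -0.0061  0.0501  0.0506]
top offset -0.0008 yaw 25.38 z 0.0327 rms 0.0032
scene offset 0.0023 yaw 25.45 z 0.0347 rms 0.0017
both offset 0.0015 yaw 25.5 z 0.0334 rms 0.0027
heading 25.5 turn [-0.04 -0.11 -0.03] j6~ -68.0 shift25 [-0.03  0.07  5.89]
heading 205.5 turn [-1.7000e-01  7.0000e-02  1.7997e+02] j6~ 112.0 shift25 [ 0.03 -0.07  5.89]
t 7.0167 pos [ 0.4385 -0.342   0.1623] instand [-0.1146 -0.2498  0.1623] F [ 0.5  0.  -0.2] w 0.0803 gf 0.0
```

{"api": "arm_command", "payload": {
  "steps": [
    [[0,0,0,-0.08,0.1,1,80],[0,0,0,0,0,1,80],[0,0,0,0,0,1,80],[0,0,0,0,0,1,80],[0,0,0,0,0,0.9,80],[0,0,0,0,0,0.6,80],[0,0,0,0,0,0.3,80],[0,0,0,0,0,0,80]]
  ]
}}

```text
time: 7.68
position: [0.4417, -0.3411, 0.0164]
tool_rot: [-1.675, -2.653, -0.001]
force: [-0.4, 0.9, -0.4]
gripper_width: 0.0795
grasp_force: 0.0
```

{"api": "arm_command", "payload": {
  "steps": [
    [[0,0,0,0,0,0,60],[0,0,0,0,0,0,52],[0,0,0,0,0,0,48],[0,0,0,0,0,0,40],[0,0,0,0,0,0,30],[0,0,0,0,0,0,30],[0,0,0,0,0,0,30],[0,0,0,0,0,0,30]]
  ],
  "force": 35
}}

```text
time: 8.35
position: [0.4423, -0.3423, 0.019]
tool_rot: [-1.677, -2.656, 0.001]
force: [-4.0, -2.3, 5.8]
gripper_width: 0.0431
grasp_force: 35.0
```

Run:
```python
from h import *
go(np.array([.4405,-.342,.015]),25.5)
```

```text
heading 25.5 turn [-0.03  0.02 -0.03] j6~ -68.0 shift25 [ 0.04 -0.06  0.16]
heading 205.5 turn [2.0000e-02 5.0000e-02 1.7997e+02] j6~ 112.0 shift25 [-0.04  0.06  0.16]
t 8.35 pos [ 0.4423 -0.3423  0.019 ] instand [-0.1108 -0.249   0.019 ] F [-4.  -2.3  5.8] w 0.0431 gf 35.0
```

{"api": "arm_command", "payload": {
  "steps": [
    [[0,0,0,0,0,-0.2,30],[0,0,0,0,0,-0.4,30],[0,0,0,0,0,-0.6,30],[0,0,0,0,0,-0.9,30],[0,0,0,0,0,-1,30],[0,0,0,0,0,-1,30],[0,0,0,0,0,-1,30],[0,0,0,0,0,-0.9,30]]
  ]
}}

```text
time: 9.02
position: [0.4426, -0.3416, 0.1708]
tool_rot: [1.677, 2.656, 0.0]
force: [-0.3, 0.6, -4.1]
gripper_width: 0.0434
grasp_force: 35.0
```

Run:
```python
from h import *
go(stand(0,0,.16),SYAW)
c=cap('scene'); i=cv2.resize(cv2.cvtColor(c['img'][130:270,230:400],cv2.COLOR_RGB2BGR),None,fx=4,fy=4,interpolation=cv2.INTER_CUBIC); cv2.imwrite('pics/s2.png',i)
```

```text
heading -16.7 turn [4.000e-02 2.000e-02 4.217e+01] j6~ -26.0 shift25 [9.93 4.43 0.43]
heading 163.3 turn [-2.0000e-02  5.0000e-02 -1.3783e+02] j6~ -206.0 shift25 [-9.93 -4.43  0.43]
t 9.0167 pos [ 0.4426 -0.3416  0.1708] instand [-0.1107 -0.2482  0.1708] F [-0.3  0.6 -4.1] w 0.0434 gf 35.0
```

View pics/s2.png

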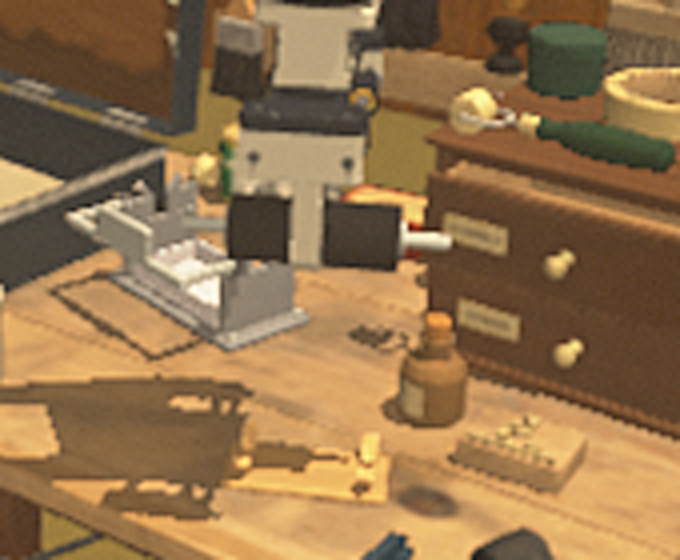

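The roller is held level between the fingers (drum at 230–400, row 230), and the keeper is drawn back. Now I carry it over the stand.

{"api": "arm_command", "payload": {
  "steps": [
    [[0,0,7.03,0,0,0,30],[0,0,7.03,0,0,0,30],[0,0,7.03,0,0,0,30],[0,0,7.03,0,0,0,30],[0,0,7.03,0,0,0,30],[0,0,7.03,0,0,0,30],[0,0,0,0.5,0.2,0,30],[0,0,0,0.8,0.36,0,30]]
  ]
}}

```text
time: 9.73
position: [0.465, -0.3148, 0.1684]
tool_rot: [-2.52, -1.875, 0.0]
force: [1.0, 0.6, -3.8]
gripper_width: 0.0432
grasp_force: 35.0
```

{"api": "arm_command", "payload": {
  "steps": [
    [[0,0,0,1,0.45,0,30],[0,0,0,1,0.45,0,30],[0,0,0,1,0.45,0,30],[0,0,0,1,0.45,0,30],[0,0,0,1,0.45,0,30],[0,0,0,1,0.45,0,30],[0,0,0,1,0.45,0,30],[0,0,0,0.8,0.36,0,30]]
  ]
}}

```text
time: 10.4
position: [0.6065, -0.1506, 0.1683]
tool_rot: [-2.516, -1.88, -0.0]
force: [0.7, 0.8, -4.0]
gripper_width: 0.0432
grasp_force: 35.0
```

{"api": "arm_command", "payload": {
  "steps": [
    [[0,0,0,0.6,0.27,0,30],[0,0,0,0.23,0.1,0,30],[0,0,0,0,0,0,30],[0,0,0,0,0,0,30],[0,0,0,0,0,0,30],[0,0,0,0,0,0,30],[0,0,0,0,0,0,30],[0,0,0,0,0,0,30]]
  ]
}}

```text
time: 11.07
position: [0.6201, -0.1367, 0.1687]
tool_rot: [2.521, 1.874, -0.0]
force: [-0.2, -0.3, -4.4]
gripper_width: 0.0432
grasp_force: 35.0
```

```bash
cat >> h.py <<'E'
def held(zc,box=None):
    "roller in stand frame: dark drum points and bright axle points near tcp"
    a=Ro.from_euler('z',SYAW,degrees=True).as_matrix(); s=manip.sense(); o=instand(s['position'])
    for n in('top','scene'):
        c=cap(n); L=(world(c).reshape(-1,3)-[SX,SY,0])@a; I=c['img'].reshape(-1,3).astype(int)
        e=L-[o[0],o[1],zc]
        m=(I.max(1)<75)&(abs(e[:,1])<.07)&(abs(e[:,0])<.028)&(abs(e[:,2])<.026)
        q=L[m]
        if m.sum()>8: print(n,'drum',m.sum(),'y ends',np.percentile(q[:,1],[1,99]).round(4),'x,z mean',q[:,[0,2]].mean(0).round(4))
        for sg in(1,-1):
            m=(abs(e[:,1]*sg-.074)<.013)&(abs(e[:,0])<.012)&(abs(e[:,2])<.014); q=L[m]
            if m.sum()>3: print(n,'axle',sg,m.sum(),'mean',q.mean(0).round(4),'max y*s',(q[:,1]*sg).max().round(4))
E
python3 - <<'E'
from h import *
go(stand(0,0,.046),SYAW); held(manip.sense()['position'][2]+.015)
c=pickle.load(open('top.pkl','rb'));d=pickle.load(open('scene.pkl','rb'))
f=lambda i:cv2.resize(cv2.cvtColor(i,cv2.COLOR_RGB2BGR),None,fx=4,fy=4,interpolation=cv2.INTER_CUBIC)
cv2.imwrite('pics/s3.png',np.hstack([f(c['img'][110:200,195:295]),f(d['img'][130:220,230:330])]))
E
```

```text
heading -16.7 turn [-0.    0.   -0.06] j6~ 0.0 shift25 [ 0.04 -0.01  4.91]
heading 163.3 turn [  0.     0.   179.94] j6~ 180.0 shift25 [-0.04  0.01  4.91]
t 11.0667 pos [ 0.6201 -0.1367  0.1687] instand [ 0.0003 -0.0009  0.1687] F [-0.2 -0.3 -4.4] w 0.0432 gf 35.0
top drum 38 y ends [-0.0558 -0.046 ] x,z mean [-0.0053  0.2008]
top axle -1 29 mean [-0.0028 -0.075   0.1864] max y*s 0.0878
scene drum 235 y ends [-0.0598  0.0479] x,z mean [-0.0109  0.1922]
scene axle 1 6 mean [-0.0018  0.0786  0.1872] max y*s 0.0841
scene axle -1 20 mean [-0.0019 -0.0749  0.1865] max y*s 0.0872
```

View pics/s3.png

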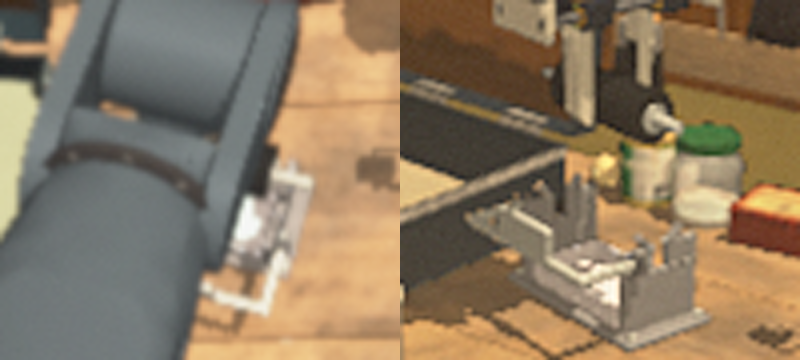

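The roller hangs level above the stand (drum at 650,100 in the right crop), and the axle is at x≈0 with z about 15 mm above the TCP. I lower it to just above the lips, shifting 3 mm in +y.

{"api": "arm_command", "payload": {
  "steps": [
    [[0,0,0,0.12,0,0.3,30],[0,0,0,0,0,0.5,30],[0,0,0,0,0,0.6,30],[0,0,0,0,0,0.6,30],[0,0,0,0,0,0.6,30],[0,0,0,0,0,0.4,30],[0,0,0,0,0,0.2,30],[0,0,0,0,0,0,30]]
  ]
}}

```text
time: 11.83
position: [0.6205, -0.133, 0.087]
tool_rot: [-2.519, -1.874, 0.002]
force: [0.1, 0.1, -4.1]
gripper_width: 0.043
grasp_force: 35.0
```

Run:
```python
from h import *
go(stand(0,0.002,.046),SYAW); held(manip.sense()['position'][2]+.015)
d=pickle.load(open('scene.pkl','rb'))
f=lambda i:cv2.resize(cv2.cvtColor(i,cv2.COLOR_RGB2BGR),None,fx=7,fy=7,interpolation=cv2.INTER_CUBIC)
cv2.imwrite('pics/s4.png',f(d['img'][150:220,240:325]))
```

```text
heading -16.7 turn [-0.13  0.   -0.01] j6~ 0.0 shift25 [-0.03  0.01  1.64]
heading 163.3 turn [  0.     0.21 179.99] j6~ 180.0 shift25 [ 0.03 -0.01  1.64]
t 11.8333 pos [ 0.6205 -0.133   0.087 ] instand [-0.0003  0.0027  0.087 ] F [ 0.1  0.1 -4.1] w 0.043 gf 35.0
top drum 28 y ends [-0.0513 -0.0434] x,z mean [-0.0051  0.1185]
top axle -1 27 mean [-0.0029 -0.0712  0.1041] max y*s 0.0842
scene drum 201 y ends [-0.057   0.0513] x,z mean [-0.0112  0.1126]
scene axle 1 6 mean [-0.0026  0.0796  0.1065] max y*s 0.084
scene axle -1 21 mean [-0.0016 -0.0683  0.1064] max y*s 0.0815
```

View pics/s4.png

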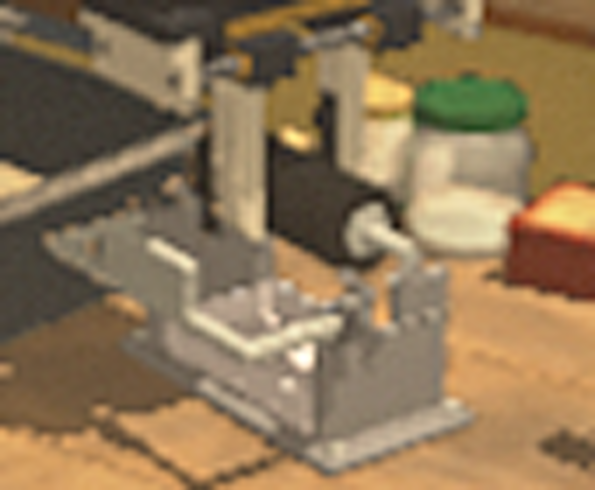

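The axle end at (400,245) is right above the near slot's lip at about (380,300), so I lower it slowly.

{"api": "arm_command", "payload": {
  "steps": [
    [[0,0,0,0,0,0.15,30],[0,0,0,0,0,0.15,30],[0,0,0,0,0,0.15,30],[0,0,0,0,0,0.15,30],[0,0,0,0,0,0.15,30],[0,0,0,0,0,0.15,30],[0,0,0,0,0,0,30],[0,0,0,0,0,0,30]]
  ]
}}

```text
time: 12.6
position: [0.6211, -0.1332, 0.0659]
tool_rot: [-2.52, -1.875, 0.0]
force: [-0.4, 0.8, -4.1]
gripper_width: 0.0431
grasp_force: 35.0
```

{"api": "arm_command", "payload": {
  "steps": [
    [[0,0,0,0,0,0.12,30],[0,0,0,0,0,0.12,30],[0,0,0,0,0,0.12,30],[0,0,0,0,0,0.12,30],[0,0,0,0,0,0.12,30],[0,0,0,0,0,0.08,30],[0,0,0,0,0,0,30],[0,0,0,0,0,0,30]]
  ]
}}

```text
time: 13.27
position: [0.6212, -0.1332, 0.049]
tool_rot: [-2.521, -1.875, 0.0]
force: [-0.4, -1.0, -3.6]
gripper_width: 0.0433
grasp_force: 35.0
```

Run:
```python
from h import *
go(stand(0,0.002,.046),SYAW); held(manip.sense()['position'][2]+.015)
```

```text
heading -16.7 turn [-0.01  0.   -0.02] j6~ 0.0 shift25 [-0.03 -0.02  0.12]
heading 163.3 turn [0.0000e+00 2.0000e-02 1.7998e+02] j6~ 180.0 shift25 [0.03 0.02 0.12]
t 13.2667 pos [ 0.6212 -0.1332  0.049 ] instand [0.0004 0.0027 0.049 ] F [-0.4 -1.  -3.6] w 0.0433 gf 35.0
top drum 26 y ends [-0.0521 -0.0441] x,z mean [-0.0048  0.0804]
top axle -1 31 mean [-0.0011 -0.0703  0.0666] max y*s 0.0841
scene drum 151 y ends [-0.0557  0.0529] x,z mean [-0.011   0.0756]
scene axle -1 48 mean [ 0.0005 -0.0696  0.0655] max y*s 0.0834
```

Still hanging free inside the slots, without contact. A few millimetres more until the force shows it is seated.

{"api": "arm_command", "payload": {
  "steps": [
    [[0,0,0,0,0,0.04,30],[0,0,0,0,0,0.04,30],[0,0,0,0,0,0.04,30],[0,0,0,0,0,0.02,30],[0,0,0,0,0,0,30],[0,0,0,0,0,0,30],[0,0,0,0,0,0,30],[0,0,0,0,0,0,30]]
  ]
}}

```text
time: 14.03
position: [0.6214, -0.1333, 0.0469]
tool_rot: [2.52, 1.875, 0.0]
force: [-5.1, 0.6, 8.4]
gripper_width: 0.0433
grasp_force: 35.0
```

Contact with about 12 N, so it is seated. I release gently and look.

{"api": "arm_command", "payload": {
  "steps": [
    [[0,0,0,0,0,0,44],[0,0,0,0,0,0,46],[0,0,0,0,0,0,50],[0,0,0,0,0,0,56],[0,0,0,0,0,0,64],[0,0,0,0,0,0,70],[0,0,0,0,0,0,70],[0,0,0,0,0,0,70]]
  ]
}}

```text
time: 14.7
position: [0.6212, -0.1332, 0.0456]
tool_rot: [-2.521, -1.875, 0.0]
force: [-0.3, 0.0, -0.4]
gripper_width: 0.0695
grasp_force: 0.0
```

{"api": "arm_command", "payload": {
  "steps": [
    [[0,0,0,0,0,-0.3,70],[0,0,0,0,0,-0.6,70],[0,0,0,0,0,-0.8,70],[0,0,0,0,0,-1,70],[0,0,0,0,0,-1,70],[0,0,0,0,0,-1,40],[0,0,0,0,-0.5,0,10],[0,0,0,0,-1,0,0]]
  ]
}}

```text
time: 15.37
position: [0.587, -0.123, 0.1653]
tool_rot: [2.518, 1.872, 0.004]
force: [0.9, -0.6, -1.1]
gripper_width: 0.0545
grasp_force: 0.0
```

{"api": "arm_command", "payload": {
  "steps": [
    [[0,0,0,0,-1,0,0],[0,0,0,0,-1,0,0],[0,0,0,0,-1,0,0],[0,0,0,0,-0.7,0,0],[0,0,0,0,0,0,0],[0,0,0,0,0,0,0],[0,0,0,0,0,0,0],[0,0,0,0,0,0,0]]
  ]
}}

```text
time: 16.03
position: [0.4976, -0.0961, 0.1633]
tool_rot: [2.52, 1.875, 0.001]
force: [0.1, -0.4, 0.0]
gripper_width: 0.0023
grasp_force: 0.0
```

```bash
cat >> h.py <<'E'
def seated():
    a=Ro.from_euler('z',SYAW,degrees=True).as_matrix()
    for n in('top','scene'):
        c=cap(n); L=(world(c).reshape(-1,3)-[SX,SY,0])@a; I=c['img'].reshape(-1,3).astype(int)
        m=(I.max(1)<75)&(abs(L[:,1])<.062)&(abs(L[:,0])<.028)&(abs(L[:,2]-.066)<.024); q=L[m]
        if m.sum()>8: print(n,'drum',m.sum(),'y',np.percentile(q[:,1],[1,99]).round(4),'x,z',q[:,[0,2]].mean(0).round(4),'ztop',np.percentile(q[:,2],97).round(4))
        for sg in(1,-1):
            m=(abs(L[:,1]*sg-.078)<.007)&(abs(L[:,0])<.010)&(abs(L[:,2]-.065)<.02); q=L[m]
            if m.sum()>2: print(n,'axle',sg,m.sum(),'mean',q.mean(0).round(4),'zmax',q[:,2].max().round(4))
E
python3 - <<'E'
from h import *
go(stand(-.12,0,.085),SYAW); seated(); plate()
d=pickle.load(open('scene.pkl','rb'));c=pickle.load(open('top.pkl','rb'))
f=lambda i:cv2.resize(cv2.cvtColor(i,cv2.COLOR_RGB2BGR),None,fx=5,fy=5,interpolation=cv2.INTER_CUBIC)
cv2.imwrite('pics/s5.png',np.hstack([f(c['img'][130:195,205:280]),f(d['img'][160:225,245:320])]))
E
```

```text
heading -16.7 turn [ 0.05  0.   -0.02] j6~ 1.0 shift25 [-0.11  0.34  3.13]
heading 163.3 turn [ 0.0000e+00 -7.0000e-02  1.7998e+02] j6~ 181.0 shift25 [ 0.11 -0.34  3.13]
t 16.0333 pos [ 0.4976 -0.0961  0.1633] instand [-0.1286  0.0027  0.1633] F [ 0.1 -0.4  0. ] w 0.0023 gf 0.0
top drum 135 y [-0.0512  0.0497] x,z [0.0024 0.0787] ztop 0.0864
top axle 1 15 mean [-0.0015  0.0778  0.0632] zmax 0.0697
top axle -1 13 mean [-0.0025 -0.078   0.065 ] zmax 0.0743
scene drum 226 y [-0.0535  0.0542] x,z [-0.0141  0.0723] ztop 0.0848
scene axle -1 13 mean [-0.0011 -0.0796  0.0638] zmax 0.068
top bar 28 x -0.0843 travel~ 0.0037
scene bar 51 x -0.0847 travel~ 0.0033
```

View pics/s5.png

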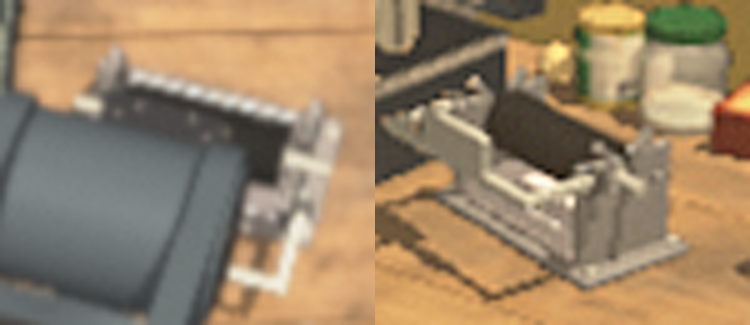

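The roller is down in both slots: drum top at 85 mm, ends at y = -53/+54 mm, axle visible in the near slot at (635,180). Now I close the keeper from behind.

{"api": "arm_command", "payload": {
  "steps": [
    [[0,0,0,-0.1,0,0.6,0],[0,0,0,0,0,0.7,0],[0,0,0,0,0,0.7,0],[0,0,0,0,0,0.6,0],[0,0,0,0,0,0.4,0],[0,0,0,0,0,0.1,0],[0,0,0,0,0,0,0],[0,0,0,0,0,0,0]]
  ]
}}

```text
time: 16.9
position: [0.4964, -0.0984, 0.0862]
tool_rot: [2.52, 1.875, 0.001]
force: [-0.5, -0.3, 1.2]
gripper_width: 0.0005
grasp_force: 0.0
```

{"api": "arm_command", "payload": {
  "steps": [
    [[0,0,0,0,0.3,0,0],[0,0,0,0,0.3,0,0],[0,0,0,0,0.25,0,0],[0,0,0,0,0.2,0,0],[0,0,0,0,0.2,0,0],[0,0,0,0,0.2,0,0],[0,0,0,0,0.2,0,0],[0,0,0,0,0,0,0]]
  ]
}}

```text
time: 17.57
position: [0.5363, -0.1104, 0.0856]
tool_rot: [2.52, 1.875, 0.001]
force: [0.8, -0.1, -0.3]
gripper_width: 0.0002
grasp_force: 0.0
```

{"api": "arm_command", "payload": {
  "steps": [
    [[0,0,0,0,0.15,0,0],[0,0,0,0,0.15,0,0],[0,0,0,0,0.15,0,0],[0,0,0,0,0.1,0,0],[0,0,0,0,0.1,0,0],[0,0,0,0,0,0,0],[0,0,0,0,0,0,0],[0,0,0,0,0,0,0]]
  ]
}}

```text
time: 18.23
position: [0.5514, -0.1149, 0.0857]
tool_rot: [2.52, 1.874, 0.001]
force: [-0.0, 0.2, 0.0]
gripper_width: 0.0005
grasp_force: 0.0
```

Run:
```python
from h import *
go(stand(-.0695,0,.085),SYAW); plate(); seated()
```

```text
heading -16.7 turn [ 0.06  0.   -0.01] j6~ 0.0 shift25 [-0.01  0.09  0.03]
heading 163.3 turn [ 0.0000e+00 -9.0000e-02  1.7999e+02] j6~ 180.0 shift25 [ 0.01 -0.09  0.03]
t 18.2333 pos [ 0.5514 -0.1149  0.0857] instand [-0.0717  0.0002  0.0857] F [-0.   0.2  0. ] w 0.0005 gf 0.0
top bar 18 x -0.0549 travel~ 0.0331
scene bar 33 x -0.0549 travel~ 0.0331
top axle -1 20 mean [-0.0015 -0.0772  0.0724] zmax 0.0845
scene drum 142 y [-0.0559  0.0474] x,z [-0.0119  0.0765] ztop 0.0856
scene axle -1 31 mean [ 0.0003 -0.0769  0.0688] zmax 0.0797
```

{"api": "arm_command", "payload": {
  "steps": [
    [[0,0,0,0,0.05,0,0],[0,0,0,0,0.05,0,0],[0,0,0,0,0,0,0],[0,0,0,0,0,0,0],[0,0,0,0,0,0,0],[0,0,0,0,0,0,0],[0,0,0,0,0,0,0],[0,0,0,0,0,0,0]]
  ]
}}

```text
time: 19.1
position: [0.5534, -0.1155, 0.0856]
tool_rot: [2.521, 1.875, -0.0]
force: [-1.7, -0.1, 0.9]
gripper_width: 0.0007
grasp_force: 0.9
```

{"api": "arm_command", "payload": {
  "steps": [
    [[0,0,0,0,0.05,0,0],[0,0,0,0,0.04,0,0],[0,0,0,0,0,0,0],[0,0,0,0,0,0,0],[0,0,0,0,0,0,0],[0,0,0,0,0,0,0],[0,0,0,0,0,0,0],[0,0,0,0,0,0,0]]
  ]
}}

```text
time: 19.77
position: [0.5557, -0.1162, 0.0856]
tool_rot: [2.521, 1.875, 0.0]
force: [0.1, 0.2, 0.2]
gripper_width: 0.0005
grasp_force: 0.2
```

{"api": "arm_command", "payload": {
  "steps": [
    [[0,0,0,0,0.04,0,0],[0,0,0,0,0.04,0,0],[0,0,0,0,0,0,0],[0,0,0,0,0,0,0],[0,0,0,0,0,0,0],[0,0,0,0,0,0,0],[0,0,0,0,0,0,0],[0,0,0,0,0,0,0]]
  ]
}}

```text
time: 20.43
position: [0.5575, -0.1167, 0.0856]
tool_rot: [2.521, 1.875, -0.0]
force: [-1.3, 1.3, 0.8]
gripper_width: 0.0001
grasp_force: 0.7
```

{"api": "arm_command", "payload": {
  "steps": [
    [[0,0,0,0,0.04,0,0],[0,0,0,0,0.04,0,0],[0,0,0,0,0,0,0],[0,0,0,0,0,0,0],[0,0,0,0,0,0,0],[0,0,0,0,0,0,0],[0,0,0,0,0,0,0],[0,0,0,0,0,0,0]]
  ]
}}

```text
time: 21.1
position: [0.5577, -0.1168, 0.0856]
tool_rot: [-2.518, -1.873, 0.004]
force: [-12.3, 3.7, 9.7]
gripper_width: 0.0006
grasp_force: 6.4
```

A hard stop at 12 N. Total plate travel is about 40 mm, so it is home. I back off, lift away and check.

{"api": "arm_command", "payload": {
  "steps": [
    [[0,0,0,0,-0.2,0,0],[0,0,0,0,-0.6,0,0],[0,0,0,0,-0.8,0,0],[0,0,0,0,0,-1,0],[0,0,0,0,0,-1,0],[0,0,0,0,-1,-1,0],[0,0,0,0,-1,-0.6,0],[0,0,0,0,-0.5,0,0]]
  ]
}}

```text
time: 21.77
position: [0.4608, -0.0876, 0.1783]
tool_rot: [2.518, 1.873, 0.004]
force: [0.7, -0.3, 0.5]
gripper_width: 0.0004
grasp_force: 0.0
```

Run:
```python
from h import *
seated(); plate()
d=pickle.load(open('scene.pkl','rb'));c=pickle.load(open('top.pkl','rb'))
a=Ro.from_euler('z',SYAW,degrees=True).as_matrix()
for k in(c,d):
    L=(world(k).reshape(-1,3)-[SX,SY,0])@a; m=(L[:,2]>.098)&(L[:,2]<.107)&(abs(L[:,1])<.035)&(abs(L[:,0]+.055)<.04); print('plate top x',m.sum(),np.median(L[m,0]))
f=lambda i:cv2.resize(cv2.cvtColor(i,cv2.COLOR_RGB2BGR),None,fx=5,fy=5,interpolation=cv2.INTER_CUBIC)
cv2.imwrite('pics/s6.png',np.hstack([f(c['img'][130:195,205:280]),f(d['img'][160:225,245:320])]))
```

```text
top drum 383 y [-0.0501  0.0534] x,z [-0.0042  0.0787] ztop 0.087
top axle 1 22 mean [-0.0003  0.0769  0.0725] zmax 0.0818
top axle -1 22 mean [-0.0014 -0.0769  0.0727] zmax 0.0818
scene drum 119 y [-0.0542  0.046 ] x,z [-0.0104  0.0778] ztop 0.085
scene axle 1 5 mean [0.0031 0.0741 0.0759] zmax 0.0787
scene axle -1 27 mean [-0.     -0.0778  0.0708] zmax 0.0803
top bar 29 x -0.0482 travel~ 0.0398
scene bar 37 x -0.0489 travel~ 0.0391
plate top x 10 -0.049662367558684535
plate top x 32 -0.04716013646510783
```

View pics/s6.png

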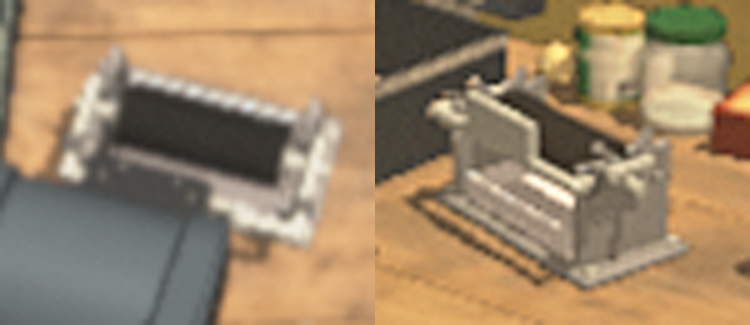

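The keeper is home: bar at x≈-48.5 mm, so travel ≈0.0395, with the prong over the axle at (630,180). The roller is level at seat height and centred, and the arm is clear.

```bash
python3 -c "
from cell import manip
print(manip.sign_off())"
```

```text
the job is handed in; nothing more can be done
None
```

I handed the job in at about 22 s: the roller sits down in both slots, centred to about 1 mm, with the keeper home (travel about 39.5 mm by camera); I moved no other object, and the sign-off call gave no verdict.

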